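Snap the lid onto the open container and keep it pressed

TASK

The container with the hair clip in it has been left open on the bedside table: pick up its lid from the glass, set it level on the neck and press it straight down until it clicks home, seated all the way round, with the container standing upright on the table. Do not let up or let go after the click: go on pressing the lid down firmly, as with a thumb, and finish while still holding it pressed. Do not lean on it with real weight, as the table top is glass, and leave the other things on the table where they are.

Things in the scene. Friction and masses are not known exactly. Their poses are not given: they have to be found in the camera images.
- lid: Grey plastic snap lid, 62 mm diameter, 15 mm high, 30 g, lying skirt down on the glass at any yaw. Origin: centre of the skirt's lower edge, z up through the closed top. Top plate 3 mm thick, underside at z = 12 mm; skirt 2.5 mm thick with a round bead inside (52 mm across, bead centre z = 3.5 mm). Its y sides are free for the fingers (62 mm across). It fits the neck at any yaw.
- lid_tab (a point): Outer end of the lid's flat thumb tab: on the lid's +x side, 39.5 mm from its axis, sticking out 8 mm beyond the rim, 18 mm wide, 3 mm thick, at the height of the top plate.
- tub: The open container: round white plastic, 57 mm diameter, 50 mm high, 65 to 130 g, loose, standing upright on the glass with an orange hair clip in it. Origin: centre of the underside, z up. Body up to z = 36 mm, above it a straight neck of 50 mm outside diameter. With the lid home, the top plate sits on the rim and the lid's origin is 38 mm above the tub's.
- tub_rim (a point): Centre of the container's open mouth, at the rim's height, 50 mm above its underside: the stop on which the lid's top plate comes to sit.
- tub_stud (a point): One of four rounded sprung studs round the neck, 45 mm up, 56 mm across, that give inwards. The lid first rests on them about 7 mm above home; pushing it on takes up to about 11 N, most some 5 mm above home, then its bead slips past, the force drops almost to nothing and the studs spring out above the bead. After that it meets the rim and the force climbs again.
- clip: Small orange plastic claw hair clip, 30 x 22 x 20 mm, loose inside the open container; it stays there. Origin: centre of its underside.
- glass: The glass sheet covering the wooden side table, top face at z = 0. Origin: a point of the top face below the middle of the work. Do not press on it, or on what stands on it, with more than some 35 N.
- closed_pair: Bystander: the two other containers of the stacking set, closed with grey lids and stacked on one another, 62 mm diameter, 105 mm high. Origin: centre of the underside.
- bell: Bystander: stainless steel pooja bell standing on its mouth, 68 mm diameter, 132 mm high with its slim turned handle upwards. Origin: centre of the underside.
- torch: Bystander: silver aluminium torch standing on its lens end, 44 mm diameter at the head, 157 mm high. Origin: centre of the underside.
- mug: Bystander: white ceramic mug, 80 mm diameter, 92 mm high, handle on its +y side. Origin: centre of the underside.
Not all that is in view belongs to the job. Of the things like the lid, leave any that is green or pink; of the rest the larger one is meant.

How it is judged:
By the outcome, as a careful person would: the job done as asked, in the order asked, and still so for the second after the job is handed in, while the arm keeps its last pose, push and grip.
It also fails if it takes over 54 s, if anything falls off the work surface, if the arm or the gripper's body presses on something with over 40 N, if the wrist force passes 120 N, or if a joint passes its speed limit or range.

ROBOT

A 6-joint arm with a two-finger parallel gripper is mounted at the origin on the work surface. World frame = base frame: x ahead of the robot, y to its left, z up, the work surface at z = 0. Lengths are in m, angles in degrees, forces in N, time in s.
With the tool pointing down it reaches from about 0.375 to 0.9 m from the base axis. Payload 3.1 kg.
Tool frame: the origin (TCP) lies at the very end of the fingers, on their centre line; the grasp point (between the pads) lies 19 mm behind it (bot.hold_point_z is the z of the grasp point in the tool frame, in m); z points along the fingers, y is the line along which they close (so a half turn about z gives the same grasp; the last joint's range is limited). The gripper opens to 87 mm and grips with 3 to 60 N. Pads are 19 mm wide; open, the fingers measure 117 mm over their backs; the gripper's body (75 mm by 190 mm) begins 51 mm behind the grasp point.
Start: joints at [55.09, 30.224, 82.088, -0, 67.689, -10.227], TCP at [0.261, 0.568, 0.223] pointing down, gripper open.
Joint ranges: [-176.69, 176.69], [-43.24, 126.21], [12.49, 139.97], [-82, 262], [0, 151.66], [-163.58, 163.58]. Speed limits (degrees/s): [159.86, 159.86, 180, 180, 180, 180].

INTERFACE

Orientations are given as a 3x3 rotation matrix whose columns are the frame's x, y, z axes.
In Python, from rig import bot, capture, camera_model gives the robot as it stands.
- The arm moves only by the tool apply_moves, never from a script. Its argument "plan" is text: rows parted by semicolons, each of 6 numbers parted by spaces: the shift along the tool's x, y, z in units of 0.05 m (1.0 is 0.05 m), then the turn, a rotation vector about the tool's x, y, z in units of 360 degrees (1.0 is 360 degrees). In form: dx dy dz ax ay az; .... A call has 1 to 10 rows; each row shifts and turns the commanded pose from where the row before left it, along the tool's axes as they then stand; what a row does not reach is not made up. A row lasts 1/12 s, in which the tool goes at most 41.7 mm and 7.16 degrees, less where a joint would pass 70% of its speed; a pose out of reach is approached as far as the arm can. A call with a number of a shift or a turn outside -1 to 1 is refused whole. A call with a gripper value outside its range is refused whole. "gripper" is the gripper command: -1 is shut, 1 is fully open, values between are in proportion, set as the call begins (left out, the last holds). The fingers move at their own pace and stop on an object; the grip force is fixed at half the most. Time passes only in rows, so rows that do not move let the fingers close. It gives the time, the measured TCP pose, the force, the opening and the grip force at its end, in the units of the state.
- bot.read_state(): the state, without advancing time (a new reading comes with each control period).
- capture(name): name is "scene" or "top"; returns the picture (384x512x3 uint8, red, green, blue); there is no depth.
- camera_model(name): a dict with "vertical_fov" (degrees; the focal length in pixels is half the picture's height over the tangent of half this angle, whatever the lens; pixels are square), "cx", "cy" (the principal point, pixels), "dist" ([k1, k2, p1, p2, k3] as OpenCV has them; the pictures are not rectified), "position" and "rotation" of the camera in the world. Camera axes: x right, y down, z forward; pixel columns grow to the right and rows downward; lengths in m; the calibration is good to about 2 mm. A picture is of the moment at which its call begins. camera_model takes no time and is no camera call.
- bot.hand_in(): hands the job in; it is judged then, once.
The state is a dict: "time_s": time; "joint_positions": joint angles; "qvel": joint speeds; "tau": joint torques, N m; "position": TCP position; "tcp_rot": TCP orientation; "force": force on the tool from outside, world axes, zero at the start; "moment": the same for the moment, N m; "opening": opening from 0.0 (shut) to 1.0 (fully open); "grasp_force": force on a finger pad.
Only numpy, scipy, OpenCV 4.12 (cv2) and the standard library are available. Lean on these libraries where they do the work, as an engineer would, in place of code of your own. Each camera call takes 0.05 s, during which the arm holds its last target. There are 200 camera calls.

## Working session

There is one attempt and no reset: what is moved stays moved. The work goes in short steps, Python scripts to look and compute and a tool call to move; the robot and the scene stay as the last step left them, time stands still between calls to the robot, and variables do not carry over. Pictures are saved under pics/ and viewed, at most 10 in all, crops included, and the job is handed in when it is done.

Besides the shell and the picture viewer there is one more tool, called after "Emit:" as name(argument=value, ...), one argument or row to a line, values as JSON. apply_moves: Moves the arm, as the interface text tells. Its arguments: {"type":"object","properties":{"plan":{"type":"string"},"gripper":{"type":"number"}},"required":["plan"]}

```bash
mkdir -p pics
cat > h.py <<'E'
import numpy as np, cv2
from rig import bot, capture, camera_model
def K(m):
    f=192/np.tan(np.radians(m["vertical_fov"])/2)
    return np.array([[f,0,m["cx"]],[0,f,m["cy"]],[0,0,1]])
def ray(name,px):
    m=camera_model(name)
    u=cv2.undistortPoints(np.array(px,float).reshape(-1,1,2),K(m),np.array(m["dist"],float)).reshape(-1,2)
    d=np.c_[u,np.ones(len(u))]@np.array(m["rotation"]).T
    return np.array(m["position"]),d
def plane(name,px,z):
    p,d=ray(name,px); return p+d*((z-p[2])/d[:,2])[:,None]
def proj(name,P):
    m=camera_model(name);R=np.array(m["rotation"]);t=-R.T@np.array(m["position"])
    return cv2.projectPoints(np.array(P,float).reshape(-1,1,3),cv2.Rodrigues(R.T)[0],t,K(m),np.array(m["dist"],float))[0].reshape(-1,2)
E
python3 - <<'E'
from h import *
a=[]
for n in("scene","top"):
    im=capture(n)[:,:,::-1]; cv2.imwrite(f"pics/{n}0.png",im); a.append(im)
    print(n,camera_model(n))
print(bot.read_state())
cv2.imwrite("pics/both0.png",cv2.resize(np.vstack(a),(400,600)))
E
```

```text
scene {'vertical_fov': 45.105976348063805, 'cx': 255.09704036191005, 'cy': 180.403595698497, 'dist': array([0.03898884, 0.        , 0.        , 0.        , 0.        ]), 'position': array([1.35158166, 0.18903745, 0.94340427]), 'rotation': array([[-0.23563999,  0.72295087, -0.6494735 ],
       [ 0.97183297,  0.17267495, -0.16038715],
       [-0.00380423, -0.66897339, -0.74327662]])}
top {'vertical_fov': 45.8554063703748, 'cx': 263.06858735216787, 'cy': 191.97632831604167, 'dist': array([0.03128589, 0.        , 0.        , 0.        , 0.        ]), 'position': array([ 0.42904004, -0.00115425,  1.13877397]), 'rotation': array([[ 0.00790808, -0.9915026 ,  0.12984626],
       [-0.99984717, -0.00986483, -0.01443341],
       [ 0.01559168, -0.12971227, -0.99142908]])}
{'time_s': 0.1, 'joint_positions': array([ 5.50913194e+01,  3.02731845e+01,  8.21492366e+01,  5.97665124e-04,
        6.76878110e+01, -1.02293777e+01]), 'qvel': array([ 0.01079972, -0.13375839, -0.09629357, -0.05226385,  0.03931863,
       -0.05903095]), 'tau': array([ 1.49193265e-04, -4.40984166e+01, -1.77149963e+01,  6.35287492e-02,
        5.34110167e-02, -5.55281406e-05]), 'position': array([0.26057412, 0.56737316, 0.22167329]), 'tcp_rot': array([[-9.08657214e-01,  4.17541421e-01, -1.10891119e-03],
       [ 4.17542746e-01,  9.08655921e-01, -1.57221074e-03],
       [ 3.51155615e-04, -1.89161845e-03, -9.99998149e-01]]), 'force': array([ 0.87530752, -0.19613478, -0.97480719]), 'moment': array([ 0.01628961, -0.03246137, -0.0032482 ]), 'grasp_force': 0.0, 'opening': 0.9965065983059599}
```

View pics/scene0.png

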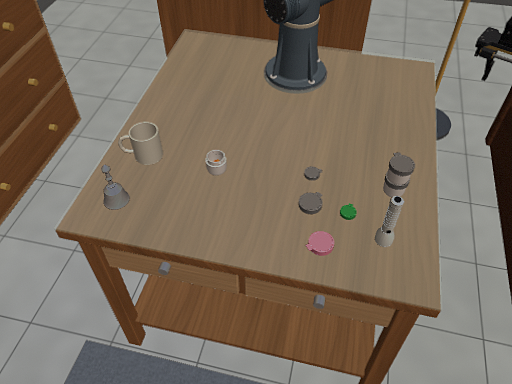

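View pics/top0.png

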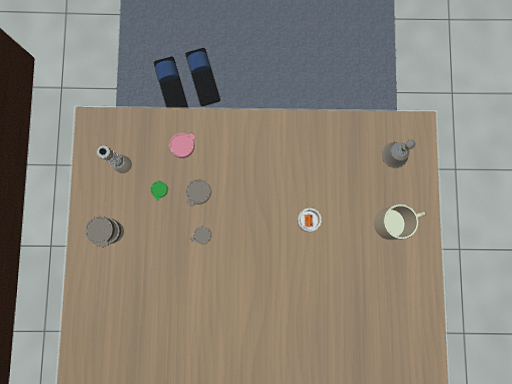

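Candidates for the lid, as scene / top pixels:
- Large grey: (311,203) / (199,191)
- Small grey: (313,173) / (202,235)
- Green: (348,212) / (159,189)
- Pink: (320,243) / (182,145)

Green and pink are excluded, and the larger grey one fits. The tub with the orange clip is at (216,162) / (309,220). Next I'll confirm with one crop and measure.

Run:
```python
from h import *
t=cv2.imread("pics/top0.png"); s=cv2.imread("pics/scene0.png")
def big(im,x,y,w=30,h=30): return cv2.resize(im[y-h:y+h,x-w:x+w],None,fx=6,fy=6,interpolation=cv2.INTER_CUBIC)
# lid mask by difference from wood: saturation low
def mask(im,c,r,kind):
    hsv=cv2.cvtColor(im,cv2.COLOR_BGR2HSV)
    m=(hsv[:,:,1]<60) if kind=="lid" else ((hsv[:,:,1]<50)&(hsv[:,:,2]>110))
    w=np.zeros(im.shape[:2],np.uint8); cv2.circle(w,c,r,1,-1)
    m=(m&(w>0)).astype(np.uint8)*255
    n,l,st,ce=cv2.connectedComponentsWithStats(m); i=1+np.argmax(st[1:,4])
    return (l==i).astype(np.uint8)*255
out=[]
for n,im,cl,ct in(("top",t,(199,191),(309,220)),("scene",s,(311,203),(216,162))):
    for k,c in(("lid",cl),("tub",ct)):
        m=mask(im,c,20,k); cn=max(cv2.findContours(m,0,2)[0],key=cv2.contourArea)
        z={"lid":.015,"tub":.05}[k]
        P=plane(n,cn[:,0,:].astype(float),z)
        (cx,cy),r=cv2.minEnclosingCircle(P[:,:2].astype(np.float32))
        o=cv2.morphologyEx(m,cv2.MORPH_OPEN,cv2.getStructuringElement(2,(11,11)))
        co=max(cv2.findContours(o,0,2)[0],key=cv2.contourArea)
        e=cv2.fitEllipse(co)
        Q=plane(n,[e[0]],z)[0]
        Pd=np.linalg.norm(P[:,:2]-Q[:2],axis=1); far=P[Pd>.034][:,:2]
        print(n,k,"encl",cx,cy,r,"ell",e,Q[:2],"far",len(far), np.degrees(np.arctan2(*(far.mean(0)-Q[:2])[::-1])) if len(far) else None, Pd.max(),np.median(Pd))
        v=im.copy(); cv2.drawContours(v,[cn],-1,(0,0,255),1)
        out.append(np.hstack([big(im,*c,30,20),big(v,*c,30,20)]))
cv2.imwrite("pics/crop1.png",cv2.resize(np.vstack(out),(720,600*4*240//960 if 0 else 600)))
```

```text
top lid encl 0.5733655691146851 0.14811822772026062 0.035560242831707 ell ((197.4722137451172, 191.42250061035156), (24.1257266998291, 25.589460372924805), 45.49169921875) [0.57598486 0.14586018] far 7 148.0520577740937 0.03890225791625891 0.030931264926544667Traceback (most recent call last):
  File "<stdin>", line 20, in <module>
ValueError: max() iterable argument is empty
```

```bash
cat > m.py <<'E'
from h import *
def big(im,c,w=30,h=20): x,y=c; return cv2.resize(im[y-h:y+h,x-w:x+w],None,fx=6,fy=6,interpolation=cv2.INTER_CUBIC)
def mask(im,c,r,kind):
    hsv=cv2.cvtColor(im,cv2.COLOR_BGR2HSV)
    m=(hsv[:,:,1]<60) if kind=="lid" else ((hsv[:,:,1]<50)&(hsv[:,:,2]>110))
    w=np.zeros(im.shape[:2],np.uint8); cv2.circle(w,c,r,1,-1)
    m=(m&(w>0)).astype(np.uint8)
    cn=max(cv2.findContours(m,0,2)[0],key=cv2.contourArea)
    f=np.zeros_like(m); cv2.drawContours(f,[cn],-1,255,-1)
    return f,cn
E
python3 - <<'E'
from m import *
t=cv2.imread("pics/top0.png"); s=cv2.imread("pics/scene0.png")
out=[]
for n,im,cl,ct in(("top",t,(199,191),(309,220)),("scene",s,(311,203),(216,162))):
    for k,c in(("lid",cl),("tub",ct)):
        m,cn=mask(im,c,20,k)
        z={"lid":.0135,"tub":.05}[k]
        P=plane(n,cn[:,0,:].astype(float),z)
        D=cv2.distanceTransform(m,2,5); Y,X=np.nonzero(D>D.max()-.7)
        Q=plane(n,[[X.mean(),Y.mean()]],z)[0]
        Pd=np.linalg.norm(P[:,:2]-Q[:2],axis=1); far=P[Pd>.035][:,:2]
        print(n,k,(X.mean(),Y.mean()),D.max(),Q[:2],"far",len(far), np.degrees(np.arctan2(*(far.mean(0)-Q[:2])[::-1])) if len(far) else None, Pd.max(),np.median(Pd),"bb",cv2.boundingRect(cn))
        v=im.copy(); cv2.drawContours(v,[cn],-1,(0,0,255),1)
        cv2.circle(v,(round(X.mean()),round(Y.mean())),0,(0,255,0),-1)
        out.append(np.hstack([big(im,c),big(v,c)]))
cv2.imwrite("pics/crop1.png",cv2.resize(np.vstack(out),(450,600)))
E
```

```text
top lid (np.float64(197.33333333333334), np.float64(191.33333333333334)) 12.384499 [0.57640179 0.14640748] far 6 150.84703770217973 0.03893259306835347 0.03086409772182087 bb (185, 179, 26, 28)
top tub (np.float64(309.0), np.float64(219.5)) 11.984499 [ 0.50603054 -0.12791741] far 0 None 0.030073411367409878 0.028355021111068638 bb (297, 208, 25, 24)
scene lid (np.float64(310.0), np.float64(203.0)) 10.984499 [0.58250222 0.14518173] far 10 158.30704775827675 0.0446430314111486 0.03311541881480557 bb (299, 192, 24, 22)
scene tub (np.float64(216.0), np.float64(159.75)) 9.5907 [ 0.52237665 -0.12450146] far 19 9.580111904225301 0.05434036202553024 0.034813157025771146 bb (205, 150, 22, 25)
```

View pics/crop1.png

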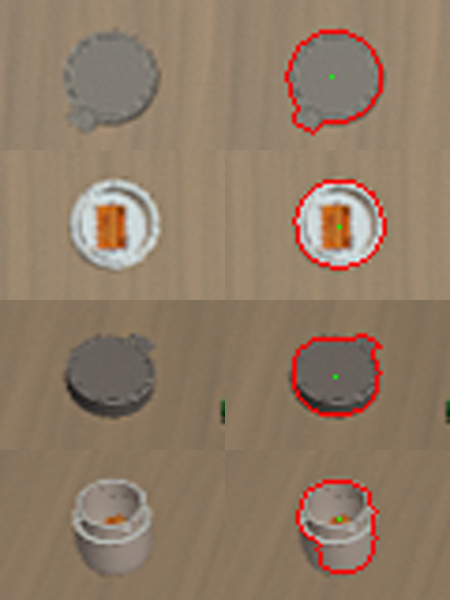

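The crop confirms it: the larger grey lid is at top (198.5,191), with its tab at about (190.5,202.7). The tub ring is at top (309,220). I'll refine the centres from the rim arcs and work out the move.

```bash
cat >> m.py <<'E'
from scipy.optimize import least_squares
def circ(n,cn,ztop,zbot,c0,r,tab=None):
    # contour silhouette: far side at ztop, near side at zbot; free radius
    p0=np.array(camera_model(n)["position"][:2]); u=p0-c0; u/=np.linalg.norm(u)
    px=cn[:,0,:].astype(float)
    A=plane(n,px,ztop)[:,:2]; B=plane(n,px,zbot)[:,:2]
    s=(A-c0)@u/r
    far=A[s<.1]; near=B[s>.75]
    P=np.vstack([far,near])
    if tab is not None:
        a=np.arctan2(*(P-c0).T[::-1])-tab; P=P[np.cos(a)<np.cos(.5)]
    f=least_squares(lambda v:np.hypot(P[:,0]-v[0],P[:,1]-v[1])-v[2],[*c0,r],loss="soft_l1",f_scale=.001)
    return f.x,np.sqrt((f.fun**2).mean())
E
python3 - <<'E'
from m import *
t=cv2.imread("pics/top0.png"); s=cv2.imread("pics/scene0.png")
tabp=plane("top",[[190.6,202.7]],.0135)[0,:2]
c0=plane("top",[[198.6,191.3]],.0135)[0,:2]
th=np.arctan2(*(tabp-c0)[::-1]); print("tab",tabp,np.linalg.norm(tabp-c0),np.degrees(th))
_,cn=mask(t,(199,191),20,"lid"); print("lid top",circ("top",cn,.015,0,c0,.031,th))
_,cs=mask(s,(311,203),20,"lid"); print("lid scene",circ("scene",cs,.015,0,c0,.031,th))
_,ct=mask(t,(309,220),20,"tub"); c1=plane("top",[[309,219.5]],.04)[0,:2]; print("tub",c1,circ("top",ct,.036,.0,c1,.0285), circ("top",ct,.036,.036,c1,.0285))
# scene tab: pixel ~ (350-? ) check
print("scene tab px pred",proj("scene",[*tabp,.0135]),"tub rim proj scene",proj("scene",[*c1,.05]))
for nm,px in(("torch",(122,163)),("pair",(110,232)),("small",(202,235)),("mug",(400,222))): print(nm,plane("top",[px],0.0)[0,:2])
E
```

```text
tab [0.54775474 0.16231516] 0.034500681352423825 146.4779744421815
lid top (array([0.5780806 , 0.14598565, 0.02983811]), np.float64(0.0008582464828750338))
lid scene (array([0.57633021, 0.14444581, 0.02928295]), np.float64(0.0010379206664186066))
tub [ 0.50673767 -0.12908168] (array([ 0.50848836, -0.13116327,  0.02742492]), np.float64(0.0009637419698213116)) (array([ 0.50765593, -0.12945609,  0.02875691]), np.float64(0.0007577001513644311))
scene tab px pred [[318.5520667  194.21306221]] tub rim proj scene [[216.05527131 155.50014619]]
torch [0.64860186 0.33996811]
pair [0.47433181 0.36101679]
small [0.46853625 0.13361739]
mug [ 0.50551222 -0.3624946 ]
```

Emit:
apply_moves(
  plan="-0.4 -0.2 0 0 0 0;-0.66 -0.36 0 0 0 0;-0.66 -0.36 0 0 0 0;-0.66 -0.36 0 0 0 0;-0.66 -0.36 0 0 0 0;-0.66 -0.36 0 0 0 0;-0.66 -0.36 0 0 0 0;-0.66 -0.36 0 0 0 0;-0.66 -0.36 0 0 0 0;-0.66 -0.36 0 0 0 0",
  gripper=1,
)

```text
time_s: 0.93
position: [0.4777, 0.2775, 0.2222]
tcp_rot: [[-0.909, 0.418, -0.001], [0.418, 0.909, -0.0], [0.001, -0.001, -1.0]]
force: [0.8, -0.3, 0.2]
opening: 0.997
grasp_force: 0.0
```

Emit:
apply_moves(
  plan="-0.66 -0.36 0 0 0 0;-0.66 -0.36 0 0 0 0;-0.66 -0.36 0 0 0 0;-0.66 -0.36 0 0 0 0;-0.3 -0.2 0 0 0 0;0 0 0 0 0 0.013;0 0 0 0 0 0.013;0 0 0.5 0 0 0;0 0 0 0 0 0;0 0 0 0 0 0",
)

```text
time_s: 1.77
position: [0.575, 0.1431, 0.1961]
tcp_rot: [[-0.829, 0.56, -0.005], [0.56, 0.829, -0.0], [0.004, -0.003, -1.0]]
force: [0.7, 1.2, 0.5]
opening: 1.001
grasp_force: 0.0
```

```bash
cat > g.py <<'E'
import sys
from h import *
s=bot.read_state(); R=np.array(s["tcp_rot"]); p=np.array(s["position"])
print("t",s["time_s"],"p",p.round(4),"F",np.round(s["force"],1),"yang",np.degrees(np.arctan2(R[1,1],R[0,1])).round(2),"open",s["opening"],"g",s["grasp_force"]); print(R.round(4))
if len(sys.argv)>1:
    T=np.array([float(v) for v in sys.argv[1:4]]); print("units",(R.T@(T-p)/.05).round(3))
E
python3 g.py 0.577 0.145 0.003
python3 - <<'E'
from h import *
t=capture("top")[:,:,::-1];s=capture("scene")[:,:,::-1]
cv2.imwrite("pics/c2.png",np.hstack([cv2.resize(t[140:240,130:260],None,fx=3,fy=4),cv2.resize(s[130:240,250:380],None,fx=3,fy=3.6363636)]))
E
```

```text
t 1.7667 p [0.575  0.1431 0.1961] F [0.7 1.2 0.5] yang 55.96 open 1.000659097541273 g 0.0
[[-8.287e-01  5.597e-01 -4.700e-03]
 [ 5.597e-01  8.287e-01 -3.000e-04]
 [ 3.700e-03 -2.800e-03 -1.000e+00]]
units [-0.027  0.065  3.862]
```

View pics/c2.png

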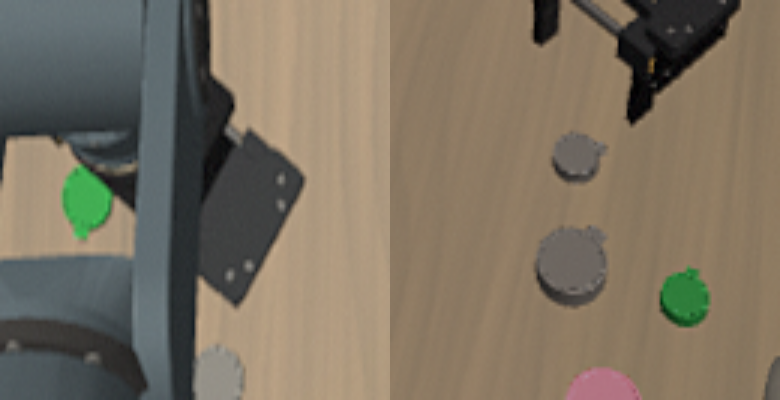

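Emit:
apply_moves(
  plan="-0.03 0.06 0.5 0 0 0;0 0 0.7 0 0 0;0 0 0.7 0 0 0;0 0 0.6 0 0 0;0 0 0.4 0 0 0;0 0 0.3 0 0 0;0 0 0.2 0 0 0;0 0 0 0 0 0;0 0 0 0 0 0",
)

```text
time_s: 2.62
position: [0.58, 0.1452, 0.028]
tcp_rot: [[-0.829, 0.56, 0.001], [0.56, 0.829, 0.0], [-0.001, 0.0, -1.0]]
force: [1.3, 0.7, 1.0]
opening: 0.997
grasp_force: 0.0
```

```bash
python3 g.py 0.577 0.145 0.003
python3 - <<'E'
from h import *
s=capture("scene")[:,:,::-1]
cv2.imwrite("pics/c3.png",cv2.resize(s[140:240,250:380],None,fx=6,fy=6))
st=bot.read_state();R=st["tcp_rot"];p=st["position"]
for k in(-.0435,0,.0435): print(((proj("scene",p+R[:,1]*k)-[250,140])*6).round())
E
```

```text
t 2.6167 p [0.58   0.1452 0.028 ] F [1.3 0.7 1. ] yang 55.97 open 0.9970336477646281 g 0.0
[[-8.288e-01  5.596e-01  8.000e-04]
 [ 5.596e-01  8.288e-01  0.000e+00]
 [-6.000e-04  5.000e-04 -1.000e+00]]
units [ 0.048 -0.036  0.501]
[[290. 295.]]
[[364. 352.]]
[[440. 411.]]
```

View pics/c3.png

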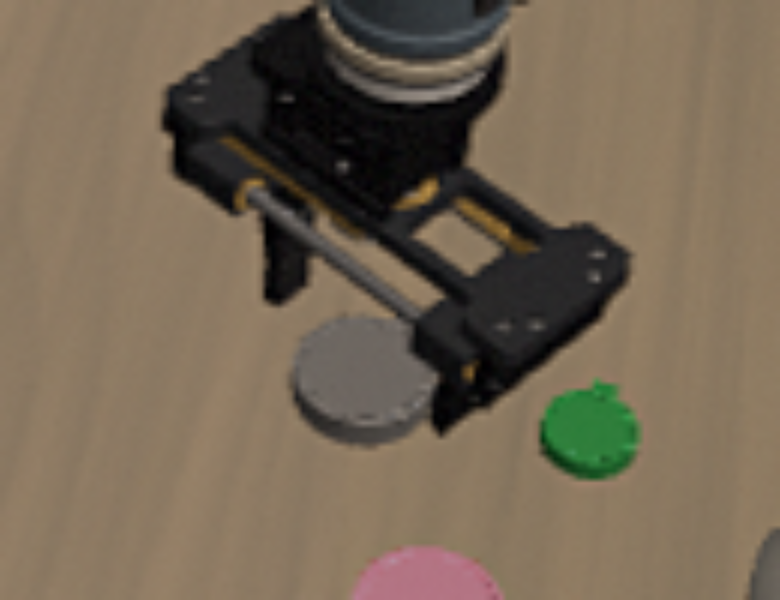

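The lid sits between the fingers, so I'll descend and close.

Emit:
apply_moves(
  plan="0.05 -0.03 0.2 0 0 0;0 0 0.2 0 0 0;0 0 0.1 0 0 0;0 0 0 0 0 0;0 0 0 0 0 0;0 0 0 0 0 0",
)

```text
time_s: 3.17
position: [0.5767, 0.1451, 0.0025]
tcp_rot: [[-0.829, 0.56, 0.0], [0.56, 0.829, -0.0], [-0.0, 0.0, -1.0]]
force: [0.6, 0.4, 0.3]
opening: 0.999
grasp_force: 0.0
```

Emit:
apply_moves(
  plan="0 0 0 0 0 0;0 0 0 0 0 0;0 0 0 0 0 0;0 0 0 0 0 0;0 0 0 0 0 0;0 0 0 0 0 0;0 0 0 0 0 0;0 0 0 0 0 0",
  gripper=-1,
)

```text
time_s: 3.83
position: [0.5766, 0.1451, 0.0027]
tcp_rot: [[-0.829, 0.56, 0.0], [0.56, 0.829, 0.0], [-0.0, 0.0, -1.0]]
force: [-0.4, -0.0, 0.8]
opening: 0.709
grasp_force: 30.0
```

Emit:
apply_moves(
  plan="0 0 -0.2 0 0 0;0 0 -0.4 0 0 0;0 0 -0.5 0 0 0;0 0 -0.5 0 0 0;0 0 -0.3 0 0 0;-0.12 -0.33 0 0 0 0;-0.2 -0.5 0 0 0 0;-0.2 -0.5 0 0 0 0;-0.2 -0.5 0 0 0 0;-0.2 -0.5 0 0 0 0",
)

```text
time_s: 4.67
position: [0.549, 0.022, 0.0983]
tcp_rot: [[-0.829, 0.559, 0.001], [0.559, 0.829, -0.0], [-0.001, 0.0, -1.0]]
force: [0.5, -1.0, -0.7]
opening: 0.709
grasp_force: 30.0
```

Emit:
apply_moves(
  plan="-0.2 -0.5 0 0 0 0;-0.2 -0.5 0 0 0 0;-0.2 -0.5 0 0 0 0;-0.2 -0.5 0 0 0 0;-0.1 -0.4 0 0 0 0;0 0 0 0 0 0;0 0 0 0 0 0;0 0 0 0 0 0",
)

```text
time_s: 5.33
position: [0.5195, -0.1013, 0.0979]
tcp_rot: [[-0.828, 0.56, 0.0], [0.56, 0.828, 0.0], [0.0, 0.0, -1.0]]
force: [0.0, 0.4, -0.6]
opening: 0.709
grasp_force: 30.0
```

```bash
python3 g.py 0.508 -0.130 0.1
python3 - <<'E'
from m import *
s=capture("scene")[:,:,::-1]; t=capture("top")[:,:,::-1]
cv2.imwrite("pics/s4.png",s);cv2.imwrite("pics/t4.png",t)
cv2.imwrite("pics/c4.png",cv2.resize(s[100:200,150:280],None,fx=6,fy=6))
E
```

```text
t 5.3333 p [ 0.5195 -0.1013  0.0979] F [ 0.   0.4 -0.6] yang 55.94 open 0.7093141131851785 g 30.000023713801056
[[-8.284e-01  5.601e-01  1.000e-04]
 [ 5.601e-01  8.284e-01  4.000e-04]
 [ 1.000e-04  4.000e-04 -1.000e+00]]
units [-0.131 -0.605 -0.043]
```

View pics/c4.png

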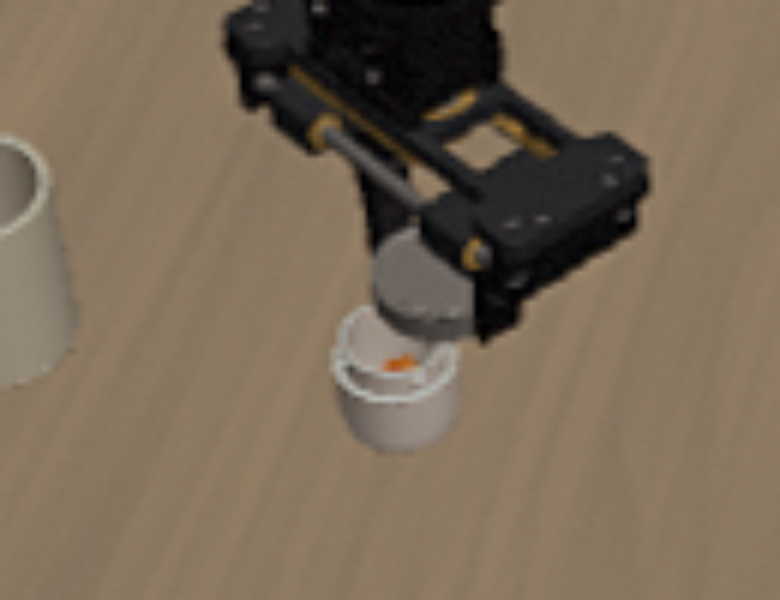

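The lid is held level, and the tub at scene (216,162) hasn't moved. I'll cross-check the tub centre from the body's lower arc in the scene view.

Run:
```python
from m import *
s=cv2.imread("pics/scene0.png")
hsv=cv2.cvtColor(s,cv2.COLOR_BGR2HSV); lab=cv2.cvtColor(s,cv2.COLOR_BGR2LAB).astype(int)
bg=lab[185:195,200:235].reshape(-1,3); mu=bg.mean(0); sd=bg.std(0)+1; print(mu,sd)
d=np.abs(lab[:,:,2]-mu[2])>6
w=np.zeros(s.shape[:2],np.uint8); cv2.circle(w,(216,162),20,1,-1)
m=(d&(w>0)).astype(np.uint8); cn=max(cv2.findContours(m,0,2)[0],key=cv2.contourArea); print(cv2.boundingRect(cn))
c0=np.array([.508,-.13]); p0=np.array(camera_model("scene")["position"][:2]);u=p0-c0;u/=np.linalg.norm(u)
A=plane("scene",cn[:,0,:].astype(float),0)[:,:2]; P=A[((A-c0)@u>.012)]
f=least_squares(lambda v:np.hypot(P[:,0]-v[0],P[:,1]-v[1])-.0277,c0); print(len(P),f.x,np.abs(f.fun).max())
# lid same way, grey at z=0 near arc
_,cs=mask(s,(311,203),20,"lid");c0=np.array([.577,.145]);A=plane("scene",cs[:,0,:].astype(float),0)[:,:2];P=A[((A-c0)@u>.012)]
f=least_squares(lambda v:np.hypot(P[:,0]-v[0],P[:,1]-v[1])-.0302,c0); print(len(P),f.x,np.abs(f.fun).max())
```

```text
[128.96       131.81142857 143.27142857] [2.95187822 1.5844516  1.60760487]
(205, 150, 22, 25)
6 [ 0.50367425 -0.13219457] 0.0012628562338398153
8 [0.57575437 0.14365193] 0.0014879416034702074
```

Emit:
apply_moves(
  plan="-0.06 -0.3 0 0 0 0;-0.06 -0.33 0 0 0 0;0 0 0.3 0 0 0;0 0 0.3 0 0 0;0 0 0.15 0 0 0;0 0 0 0 0 0;0 0 0 0 0 0;0 0 0 0 0 0",
)

```text
time_s: 6.1
position: [0.5074, -0.1308, 0.0604]
tcp_rot: [[-0.829, 0.559, 0.001], [0.559, 0.829, -0.0], [-0.001, 0.0, -1.0]]
force: [-0.5, -0.0, -0.4]
opening: 0.708
grasp_force: 30.0
```

```bash
python3 g.py 0.506 -0.131 0.05
python3 - <<'E'
from m import *
s=capture("scene")[:,:,::-1]; t=capture("top")[:,:,::-1]
a=cv2.resize(s[120:190,175:255],(400,350),interpolation=cv2.INTER_CUBIC); b=cv2.resize(t[185:255,269:349],(400,350),interpolation=cv2.INTER_CUBIC)
cv2.imwrite("pics/c5.png",np.hstack([a,b])); cv2.imwrite("pics/s5.png",s)
E
```

```text
t 6.1 p [ 0.5074 -0.1308  0.0604] F [-0.5 -0.  -0.4] yang 56.02 open 0.7080008619709902 g 29.999958977568895
[[-8.292e-01  5.589e-01  6.000e-04]
 [ 5.589e-01  8.292e-01 -3.000e-04]
 [-7.000e-04  1.000e-04 -1.000e+00]]
units [ 0.021 -0.018  0.209]
```

View pics/c5.png

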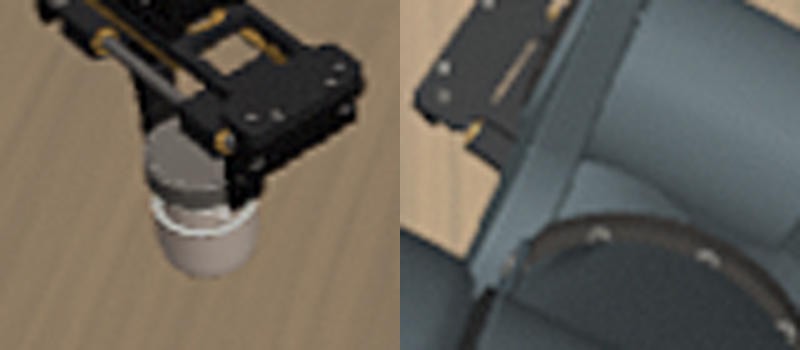

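Run:
```python
from h import *
a=np.linspace(0,2*np.pi,181); C=np.c_[np.cos(a),np.sin(a),0*a]
c=np.array([.5074,-.1308,0]); 
for n,r,z in(("lidbot",.031,.0577),("lidtop",.031,.0727),("shoulder",.0285,.036),("base",.0285,0)):
    q=(proj("scene",c+C*r+[0,0,z])-[175,120]+.5)*5; print(n,q.min(0).round(),q.max(0).round())
s=cv2.imread("pics/s5.png")[120:190,175:255]
lab=cv2.cvtColor(s,cv2.COLOR_BGR2LAB).astype(int)
for r in (34,36,46,48,50,52): print(r,lab[r,25:56,2].tolist())
for cc in (38,41,43): print(cc,lab[26:60,cc,2].tolist())
```

```text
lidbot [146. 131.] [260. 211.]
lidtop [144. 111.] [259. 191.]
shoulder [154. 162.] [258. 236.]
base [160. 207.] [261. 281.]
34 [144, 144, 145, 143, 131, 131, 132, 132, 132, 132, 133, 132, 132, 133, 133, 132, 133, 132, 132, 132, 128, 128, 126, 126, 129, 128, 128, 126, 133, 137, 143]
36 [144, 144, 144, 143, 136, 128, 130, 133, 133, 133, 131, 131, 133, 133, 133, 133, 132, 132, 131, 132, 129, 128, 131, 127, 127, 128, 126, 134, 142, 144, 144]
46 [143, 143, 143, 144, 144, 142, 137, 133, 134, 134, 133, 131, 132, 131, 128, 129, 131, 134, 131, 129, 130, 136, 135, 136, 135, 134, 138, 144, 144, 144, 144]
48 [143, 143, 144, 144, 143, 145, 140, 133, 132, 133, 134, 135, 134, 135, 135, 135, 135, 135, 135, 135, 135, 135, 135, 135, 135, 135, 139, 144, 144, 144, 143]
50 [143, 143, 144, 143, 143, 144, 144, 141, 133, 134, 134, 134, 134, 135, 135, 135, 135, 135, 135, 135, 134, 135, 134, 134, 134, 137, 143, 143, 143, 144, 144]
52 [144, 143, 144, 143, 144, 143, 144, 145, 142, 134, 133, 133, 134, 134, 135, 135, 135, 134, 135, 135, 134, 134, 134, 136, 142, 145, 145, 143, 143, 143, 144]
38 [130, 129, 131, 133, 132, 133, 132, 132, 133, 133, 133, 132, 130, 131, 132, 131, 133, 135, 135, 134, 131, 135, 135, 134, 135, 135, 134, 134, 133, 142, 144, 143, 142, 143]
41 [128, 128, 126, 128, 131, 132, 132, 133, 133, 132, 132, 130, 132, 131, 130, 131, 132, 136, 135, 135, 131, 135, 135, 135, 135, 135, 135, 135, 134, 139, 144, 143, 144, 144]
43 [138, 162, 157, 155, 130, 127, 132, 133, 132, 133, 131, 133, 132, 131, 131, 134, 132, 136, 135, 133, 131, 135, 135, 135, 135, 135, 135, 135, 134, 141, 144, 144, 144, 143]
```

Emit:
apply_moves(
  plan="0.03 -0.02 0 0 0 0;0 0 0.1 0 0 0;0 0 0.1 0 0 0;0 0 0 0 0 0;0 0 0 0 0 0",
)

```text
time_s: 6.62
position: [0.5053, -0.1313, 0.0498]
tcp_rot: [[-0.829, 0.56, 0.0], [0.56, 0.829, -0.0], [-0.0, 0.0, -1.0]]
force: [1.4, 0.6, -0.3]
opening: 0.706
grasp_force: 30.0
```

Emit:
apply_moves(
  plan="0 0 0.02 0 0 0;0 0 0.02 0 0 0;0 0 0 0 0 0",
)

```text
time_s: 6.87
position: [0.5055, -0.1314, 0.0481]
tcp_rot: [[-0.828, 0.56, 0.001], [0.56, 0.828, -0.0], [-0.001, 0.0, -1.0]]
force: [1.1, 0.7, 1.4]
opening: 0.704
grasp_force: 30.0
```

```bash
python3 -c "
from h import *
s=bot.read_state(); print(s['position'],s['force'],s['moment'])"
```

```text
[ 0.50554793 -0.13135279  0.04812212] [1.11399287 0.74956396 1.37047602] [ 0.08774365 -0.25951087  0.0065453 ]
```

Emit:
apply_moves(
  plan="0 0 0.01 0 0 0;0 0 0.01 0 0 0;0 0 0 0 0 0",
)

```text
time_s: 7.12
position: [0.5056, -0.1313, 0.0476]
tcp_rot: [[-0.828, 0.56, 0.001], [0.56, 0.828, -0.0], [-0.001, 0.0, -1.0]]
force: [0.8, 0.5, 3.8]
opening: 0.713
grasp_force: 30.0
```

Emit:
apply_moves(
  plan="0 0 0.01 0 0 0;0 0 0.01 0 0 0;0 0 0 0 0 0",
)

```text
time_s: 7.37
position: [0.5058, -0.1313, 0.0472]
tcp_rot: [[-0.828, 0.56, 0.002], [0.56, 0.829, -0.001], [-0.002, 0.001, -1.0]]
force: [1.0, 1.3, 8.3]
opening: 0.708
grasp_force: 30.0
```

Run:
```python
from h import *
s=bot.read_state(); print(s['position'],s['force'],s['moment'],s['opening'])
s=capture("scene")[:,:,::-1]
cv2.imwrite("pics/c6.png",cv2.resize(s[120:190,175:255],(640,560),interpolation=cv2.INTER_CUBIC))
```

```text
[ 0.50577087 -0.13130484  0.04720822] [1.01983543 1.33819405 8.26166696] [ 0.33534798 -0.21923627  0.03048142] 0.7082218921451848
```

View pics/c6.png

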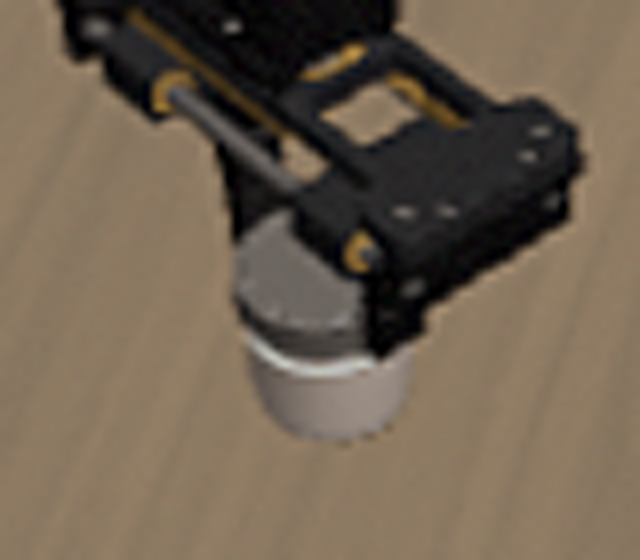

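Emit:
apply_moves(
  plan="0 0 -0.04 0 0 0;0 0 -0.04 0 0 0;0 0 0 0 0 0;0 0 0 0 0 0;0 0 0 0 0 0",
)

```text
time_s: 7.83
position: [0.5048, -0.1312, 0.0499]
tcp_rot: [[-0.829, 0.56, -0.001], [0.56, 0.829, 0.0], [0.001, -0.0, -1.0]]
force: [0.1, -0.1, 1.5]
opening: 0.711
grasp_force: 30.0
```

```bash
cat > f.py <<'E'
from h import *
F=[];M=[];P=[]
for i in range(4):
    s=bot.read_state();F.append(s['force']);M.append(s['moment']);P.append(s['position']); capture("top")
print(P[-1].round(4),np.mean(F,0).round(2),np.std(F,0).round(2),np.mean(M,0).round(3),np.std(M,0).round(3),s['time_s'],s['opening'])
E
python3 f.py
```

```text
[ 0.5049 -0.1312  0.0499] [0.74 0.11 0.85] [0.66 0.51 0.36] [ 0.02  -0.117  0.006] [0.024 0.031 0.024] 7.9833 0.7113380683640682
```

Emit:
apply_moves(
  plan="0.01 0.03 0 0 0 0;0 0 0.04 0 0 0;0 0 0.02 0 0 0;0 0 0.01 0 0 0;0 0 0 0 0 0;0 0 0 0 0 0",
)

```text
time_s: 8.53
position: [0.5059, -0.1302, 0.0473]
tcp_rot: [[-0.829, 0.56, 0.001], [0.56, 0.829, -0.001], [-0.002, -0.0, -1.0]]
force: [-0.8, -0.5, 7.1]
opening: 0.708
grasp_force: 30.0
```

```bash
python3 f.py
```

```text
[ 0.5059 -0.1302  0.0473] [-0.97 -0.86  7.17] [0.13 0.45 0.42] [-0.245  0.102  0.019] [0.023 0.028 0.027] 8.6833 0.7072612244214539
```

Emit:
apply_moves(
  plan="0 0 -0.05 0 0 0;-0.005 -0.017 0 0 0 0;0 0 0.03 0 0 0;0 0 0.02 0 0 0;0 0 0 0 0 0;0 0 0 0 0 0",
)

```text
time_s: 9.23
position: [0.5058, -0.1306, 0.0471]
tcp_rot: [[-0.828, 0.56, 0.001], [0.56, 0.828, -0.0], [-0.001, 0.001, -1.0]]
force: [0.8, 1.5, 8.2]
opening: 0.707
grasp_force: 30.0
```

```bash
python3 f.py
```

```text
[ 0.5058 -0.1306  0.047 ] [0.82 1.01 6.83] [0.31 0.41 0.9 ] [ 0.049 -0.137 -0.011] [0.035 0.052 0.033] 9.3833 0.7054878946432079
```

Emit:
apply_moves(
  plan="0 0 0.01 0 0 0;0 0 0.01 0 0 0;0 0 0 0 0 0",
)

```text
time_s: 9.68
position: [0.506, -0.1307, 0.0466]
tcp_rot: [[-0.829, 0.56, 0.002], [0.56, 0.829, -0.001], [-0.002, 0.001, -1.0]]
force: [-0.3, 0.6, 8.9]
opening: 0.705
grasp_force: 30.0
```

Emit:
apply_moves(
  plan="0 0 0.01 0 0 0;0 0 0.01 0 0 0;0 0 0 0 0 0",
)

```text
time_s: 9.93
position: [0.5061, -0.1308, 0.0456]
tcp_rot: [[-0.829, 0.56, 0.002], [0.56, 0.829, -0.001], [-0.002, 0.001, -1.0]]
force: [0.8, -0.2, 9.4]
opening: 0.704
grasp_force: 30.0
```

```bash
python3 f.py
```

```text
[ 0.5062 -0.1308  0.0455] [0.45 0.18 9.52] [0.4  0.43 0.37] [ 0.035 -0.076 -0.004] [0.017 0.034 0.014] 10.0833 0.7070427705468098
```

Emit:
apply_moves(
  plan="0 0 0.01 0 0 0;0 0 0.01 0 0 0;0 0 0 0 0 0",
)

```text
time_s: 10.38
position: [0.5057, -0.1307, 0.0436]
tcp_rot: [[-0.829, 0.56, 0.001], [0.56, 0.829, -0.0], [-0.001, 0.0, -1.0]]
force: [0.8, -1.2, -0.9]
opening: 0.708
grasp_force: 30.0
```

Emit:
apply_moves(
  plan="0 0 0.01 0 0 0;0 0 0.01 0 0 0;0 0 0 0 0 0",
)

```text
time_s: 10.63
position: [0.504, -0.13, 0.0417]
tcp_rot: [[-0.829, 0.56, -0.003], [0.56, 0.829, 0.001], [0.003, -0.0, -1.0]]
force: [-0.3, -0.2, -2.9]
opening: 0.71
grasp_force: 30.0
```

Emit:
apply_moves(
  plan="0 0 0.01 0 0 0;0 0 0.01 0 0 0;0 0 0 0 0 0",
)

```text
time_s: 10.88
position: [0.5049, -0.1304, 0.0412]
tcp_rot: [[-0.829, 0.56, -0.001], [0.56, 0.829, 0.0], [0.001, -0.0, -1.0]]
force: [-0.8, 0.3, -1.0]
opening: 0.707
grasp_force: 30.0
```

The lid clicked: force dropped from 9.5 N to about 0. I'll keep pressing down onto the rim.

Emit:
apply_moves(
  plan="0 0 0.01 0 0 0;0 0 0.01 0 0 0;0 0 0 0 0 0",
)

```text
time_s: 11.13
position: [0.505, -0.1304, 0.0407]
tcp_rot: [[-0.829, 0.56, -0.0], [0.56, 0.829, 0.0], [0.0, -0.0, -1.0]]
force: [-1.4, 0.6, 0.6]
opening: 0.708
grasp_force: 30.0
```

Emit:
apply_moves(
  plan="0 0 0.01 0 0 0;0 0 0.01 0 0 0;0 0 0 0 0 0",
)

```text
time_s: 11.38
position: [0.505, -0.1305, 0.0406]
tcp_rot: [[-0.829, 0.56, -0.0], [0.56, 0.829, -0.0], [0.0, -0.0, -1.0]]
force: [-2.5, 0.9, 8.6]
opening: 0.708
grasp_force: 30.0
```

Emit:
apply_moves(
  plan="0 0 0.01 0 0 0;0 0 0.01 0 0 0;0 0 0 0 0 0",
)

```text
time_s: 11.63
position: [0.505, -0.1304, 0.0405]
tcp_rot: [[-0.829, 0.56, 0.0], [0.56, 0.829, -0.0], [-0.0, -0.0, -1.0]]
force: [-4.1, 0.9, 17.2]
opening: 0.71
grasp_force: 30.0
```

```bash
python3 f.py
```

```text
[ 0.505  -0.1304  0.0406] [-3.63  1.59 16.44] [0.69 0.6  0.5 ] [ 0.217  0.684 -0.053] [0.017 0.042 0.019] 11.7833 0.7047513162787137
```

Emit:
apply_moves(
  plan="0.008 -0.006 0.008 0 0 0;0 0 0 0 0 0;0 0 0 0 0 0;0 0 0 0 0 0",
)

```text
time_s: 12.17
position: [0.505, -0.1305, 0.0405]
tcp_rot: [[-0.829, 0.56, 0.002], [0.56, 0.829, -0.001], [-0.002, 0.0, -1.0]]
force: [-3.5, 2.7, 18.5]
opening: 0.703
grasp_force: 30.0
```

```bash
python3 f.py
python3 - <<'E'
from h import *
s=capture("scene")[:,:,::-1]
cv2.imwrite("pics/c7.png",cv2.resize(s[110:200,155:275],(720,540),interpolation=cv2.INTER_CUBIC))
E
```

```text
[ 0.505  -0.1305  0.0405] [-3.79  2.4  18.29] [0.22 0.35 0.18] [ 0.36   0.608 -0.008] [0.017 0.026 0.031] 12.3167 0.7017984914870928
```

View pics/c7.png

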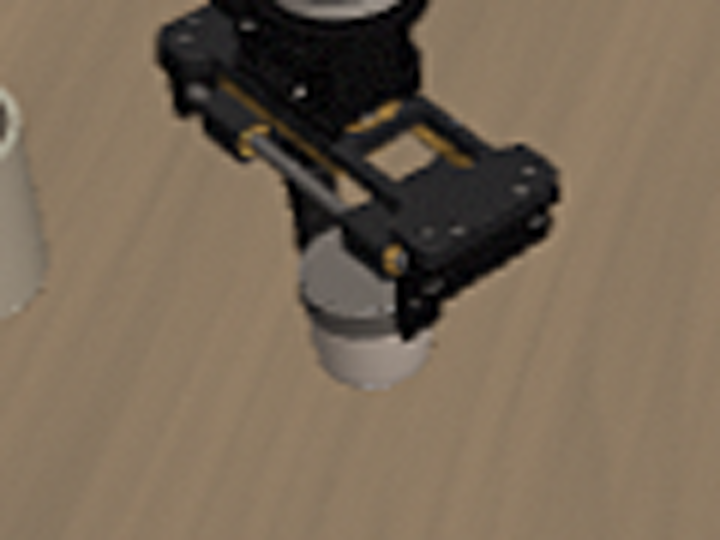

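The picture shows the lid level and down close to the shoulder (scene about (216,160)), with the tub upright. The push is steady at 18 N and the height matches the seated position.

```bash
python3 -c "
from rig import bot
print(bot.hand_in())"
```

```text
the job is handed in; nothing more can be done
None
```

The lid clicked home on the tub and sits level on the rim; I handed the job in at about 12 s, still gripping it and pressing down with about 18 N.

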